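# Set a strike plate to overhang the filing board

## Robot

A 6-joint arm with a two-finger parallel gripper is mounted at the origin on a cart in front of the work surface, level with it; the furniture and walls round the work are solid. World frame = base frame: x ahead of the robot, y to its left, z up, the work surface at z = 0. Lengths are in mm, angles in rad, forces in N, time in s.
With the tool pointing down it reaches from about 275 to 750 mm from the base axis. Payload 10.2 kg.
Tool frame: the origin (TCP) lies between the finger pads; the fingertips stand 22 mm ahead of it and the grasp point (between the pads) lies 3 mm ahead of it (ctrl.nose_length is the distance from the TCP to the fingertips, in mm); z points along the fingers, y is the line along which they close (so a half turn about z gives the same grasp; the last joint's range is limited). The gripper opens to 85 mm and grips with 20 to 120 N. Pads are 22 mm wide; open, the fingers measure 114 mm over their backs; the gripper's body (76 mm by 85 mm) begins 54 mm behind the grasp point. The pads swing forward as they close: fully open they stand 13 mm farther back than shut.
Start: joints at [1.021, 0.313, 1.498, -0, 1.331, -0.223], TCP at [168.545, 497.216, 253.294] pointing down, gripper open.
Joint ranges: [-2.94, 2.94], [-0.97, 2.17], [0.19, 2.56], [-1.23, 4.37], [0.02, 3.11], [-2.88, 2.88]. Speed limits (rad/s): [2.39, 2.39, 3.01, 3.14, 3.14, 3.14].

## Interface

Orientations are given as a unit quaternion [w, x, y, z].
In Python, from rig import sense, imaging, ctrl gives the robot as it stands. The module is installed in compiled form; this text tells all that it offers.
- The arm moves only by the tool apply_moves, never from a script. Its argument "commands" is a list of rows, each a list of 5 numbers: the gripper command: -1 is fully open, 1 is shut, values between are in proportion, then the shift along the tool's x, y, z in mm, then the turn about the tool's z in degrees. A call has 1 to 20 rows; each row shifts and turns the commanded pose from where the row before left it, along the tool's axes as they then stand; what a row does not reach is not made up. A row lasts 1/8 s, in which the tool goes at most 62.5 mm and 10.7 degrees, less where a joint would pass 70% of its speed; a pose out of reach is approached as far as the arm can. A call is refused whole if a number of a shift passes 62.5 or a number of a turn 10.7, either way. A call with a gripper value outside its range is refused whole. The fingers move at their own pace and stop on an object; "newtons" is the grip in N (left out, the last holds). Time passes only in rows, so rows that do not move let the fingers close. It gives the time, the measured TCP pose, the force, the opening and the grip force at its end, in the units of the state.
- sense(): the state, without advancing time (a new reading comes with each control period).
- imaging.capture(name): name is "scene" or "top" or "wrist"; returns the picture (480x640x3 uint8, blue, green, red); there is no depth.
- imaging.calibration(name): a dict with "camera_matrix" (3x3 intrinsics, pixels), "world_to_cam" (4x4, takes a point from world to camera coordinates). Camera axes: x right, y up, looking along -z (the intrinsics and any distortion apply to the point x, -y, -z); pixel columns grow to the right and rows downward; lengths in mm; the calibration is good to about 2 mm. A picture is of the moment at which its call begins: read the wrist's pose just before it. calibration takes no time and is no camera call; for the wrist camera it gives the pose at the moment of the call.
- ctrl.finish_job(): hands the job in; it is judged then, once.
The state is a dict: "time_s": time; "joints": joint angles; "dq": joint speeds; "tau": joint torques, N m; "eef_pos": TCP position; "ee_rot": TCP orientation; "force": force on the tool from outside, world axes, zero at the start; "wrist_torque": the same for the moment, N m; "grip_width": opening from 0.0 (shut) to 1.0 (fully open); "grip_force": force on a finger pad.
Only numpy, scipy, OpenCV 4.12 (cv2) and the standard library are available. Lean on these libraries where they do the work, as an engineer would, in place of code of your own. Each camera call takes 0.05 s, during which the arm holds its last target. There are 200 camera calls.

## Task

Using only pushes of the fingertips, slide the flat steel strike plate on the filing board until its long side lies flat against the metal guide rail and its end sticks out over the board's front edge (the one facing the robot) by 30 mm, so that the dark scribed line across the plate lies right above that edge, ready for filing. Keep the plate flat on the board: do not pick it up or tip it. Leave the file, the padlock and the lock cylinder beside the board where they lie, and finish with the hand clear.

Things in the scene. Friction and masses are not known exactly. Their poses are not given: they have to be found in the camera images.
- board: Filing board, fixed to the bench: light wooden slab 180 mm (its x) by 150 mm (its y), top face 45 mm above the bench. Origin: centre of its underside, at bench height. Its -x points to the front edge (x = -90 mm), facing the robot, turned up to 0.4 rad either way; its +y points left. A guide rail runs along its left side; the other sides have no rim.
- edge (a point): Middle of the board's front top edge: x = -90 mm, y = 0, 45 mm up in the board's axes, same axes as the board.
- plate: Loose flat steel strike plate 120 (its x) x 50 (y) x 6 mm, about 0.25 kg, flat on the board, up to 0.2 rad askew, clear of the rail at first. Origin: centre of its underside. The -x end (front, with the line) must overhang; the +x end is the back. Latch window 36 x 22 mm at x = +12 mm, 6 mm holes at x = +47, -46. Stops when the push stops. Against the rail its origin is at board y = +35 mm.
- line (a point): Middle of the dark scribed line, 2 mm wide, that crosses the plate's top face 30 mm behind its front end (plate x = -30 mm, 6 mm above its underside); same axes as the plate.
- rail (a point): Middle of the guide rail's inner face (towards the plate), level with the board's top: x = 0, y = +60 mm, 45 mm up in the board's axes. Straight aluminium rail, 15 mm wide, 180 mm long, standing 14 mm above the board's top; fixed to the board.
- file: Bystander: flat file with a wooden handle, 273 x 25 x 26 mm, lying on the bench to the right of the board. Origin: centre of its underside; its y runs along it. Leave it.
- padlock: Bystander: brass padlock 68 x 42 x 16 mm lying flat on the bench to the right of the board. Origin: centre of its underside. Leave it.
- cylinder: Bystander: brass lock cylinder 33 x 62 x 17 mm lying on the bench to the right of the board. Origin: centre of its underside. Leave it.

How it is judged (in metres and radians):
At the end, for the whole second after the job is handed in: The plate rests flat on the board, its front end 25 to 35 mm past the front edge (scribed line within 5 mm of the edge), its long side against the rail (within 4 mm, turned less than 0.06 rad from it) (x of line in the frame of edge between -0.005 and 0.005 m and y of plate in the frame of board between 0.031 and 0.038 m and angle between the x axis of plate and the x axis of board, either way round below 0.06 rad and angle between plate's own z axis and vertical below 0.05 rad and height (world z) of plate between 0.042 and 0.048 m and linear speed of plate below 0.005 m/s); the robot touches nothing.
It fails at once if the plate is lifted or carried: its underside centre rises more than 7 mm off the board (height (world z) of plate above 0.052 m).
It fails at once if the plate is tipped or falls off the board (angle between plate's own z axis and vertical above 0.15 rad or height (world z) of plate below 0.035 m).
It fails at once if the file, the padlock or the lock cylinder is moved more than 20 mm (distance of any of file, padlock, cylinder from where it was at the start of the episode above 0.02 m).
It also fails if it takes over 51 s, if anything falls off the work surface, if the arm or the gripper's body presses on something with over 40 N, if the wrist force passes 120 N, or if a joint passes its speed limit or range.

## Working session

There is one attempt and no reset: what is moved stays moved. The work goes in short steps, Python scripts to look and compute and a tool call to move; the robot and the scene stay as the last step left them, time stands still between calls to the robot, and variables do not carry over. Pictures are saved under pics/ and viewed, at most 10 in all, crops included, and the job is handed in when it is done.

Besides the shell and the picture viewer there is one more tool, called after "Emit:" by a JSON object that holds its "op" and its "data". apply_moves: Moves the arm, as the interface text tells. Its arguments: {"type":"object","properties":{"commands":{"type":"array","items":{"type":"array","items":{"type":"number"}}},"newtons":{"type":"number"}},"required":["commands"]}

```bash
mkdir -p pics; python3 - <<'E'
from rig import sense, imaging, ctrl
import cv2
s=sense();print(s['eef_pos'],s['ee_rot'],s['time_s'],ctrl.nose_length)
for n in('top','scene'):
    cv2.imwrite(f'pics/{n}0.png',imaging.capture(n)); c=imaging.calibration(n); print(n,c)
E
```

```text
[168.42241231 496.99565189 252.70220524] [-2.46902467e-04  1.62670119e-01  9.86680276e-01 -6.35932993e-04] 0.0 22.0
top {'camera_matrix': array([[441.7229227 ,   0.        , 320.06175221],
       [  0.        , 441.7229227 , 241.67009253],
       [  0.        ,   0.        ,   1.        ]]), 'world_to_cam': array([[ 1.25866973e-03, -9.99472022e-01, -3.24667920e-02,
         1.35491959e+02],
       [ 9.94582928e-01, -2.12336298e-03,  1.03924444e-01,
        -4.78932116e+02],
       [-1.03938513e-01, -3.24217236e-02,  9.94055138e-01,
        -8.45822574e+02],
       [ 0.00000000e+00,  0.00000000e+00,  0.00000000e+00,
         1.00000000e+00]])}
scene {'camera_matrix': array([[533.18752519,   0.        , 313.20931997],
       [  0.        , 533.18752519, 242.31374749],
       [  0.        ,   0.        ,   1.        ]]), 'world_to_cam': array([[ 8.45093799e-01, -5.33962665e-01,  2.64640041e-02,
        -3.34444201e+02],
       [ 1.86384981e-01,  3.40660654e-01,  9.21526428e-01,
        -1.76520440e+02],
       [-5.01075952e-01, -7.73843777e-01,  3.87412827e-01,
        -7.18452822e+02],
       [ 0.00000000e+00,  0.00000000e+00,  0.00000000e+00,
         1.00000000e+00]])}
```

View pics/top0.png

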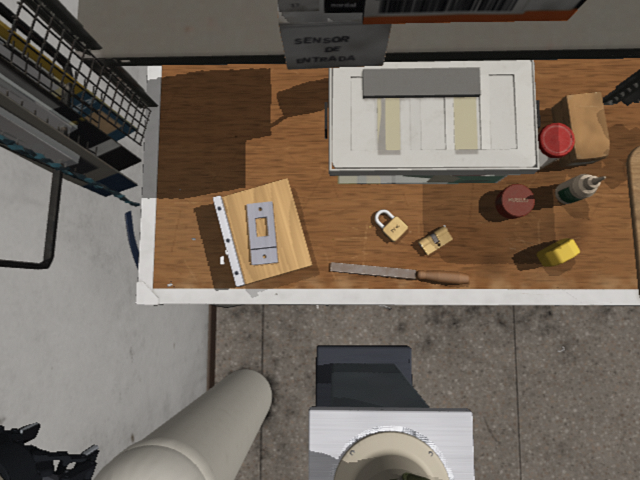

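View pics/scene0.png

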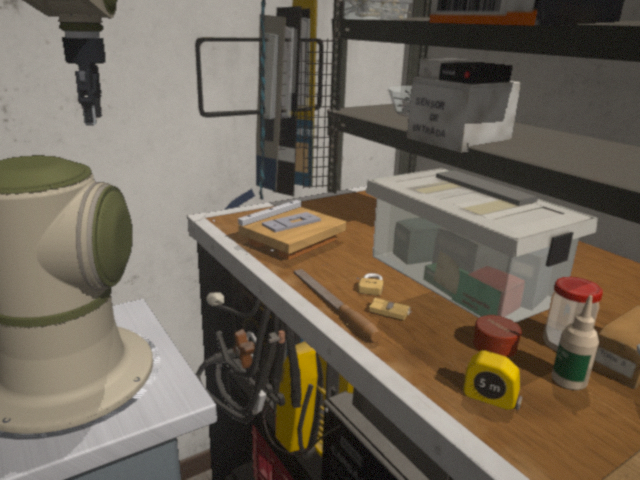

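The top view shows the board around (215–313, 180–285) with the rail on its left. The plate is centred near (262, 233), with the line near row 250. The scene view matches.

```bash
cat > h.py <<'E'
import numpy as np, cv2
from rig import sense, imaging, ctrl
def ray(cal,px,z):
    K=cal['camera_matrix'];T=cal['world_to_cam'];R=T[:3,:3];o=-R.T@T[:3,3]
    px=np.atleast_2d(np.float64(px))
    d=np.c_[(px[:,0]-K[0,2])/K[0,0],-(px[:,1]-K[1,2])/K[1,1],-np.ones(len(px))]@R
    return o+d*((z-o[2])/d[:,2])[:,None]
def proj(cal,P):
    P=np.atleast_2d(P);T=cal['world_to_cam'];c=P@T[:3,:3].T+T[:3,3];K=cal['camera_matrix']
    return np.c_[K[0,0]*c[:,0]/-c[:,2]+K[0,2],K[1,1]*-c[:,1]/-c[:,2]+K[1,2]]
def top_measure(img,cal):
    x0,y0,x1,y1=195,165,330,305
    hsv=cv2.cvtColor(img,cv2.COLOR_BGR2HSV)
    m=np.zeros(img.shape[:2],np.uint8); 
    grey=((hsv[...,1]<70)&(hsv[...,2]>60)&(hsv[...,2]<215)).astype(np.uint8)
    m[y0:y1,x0:x1]=grey[y0:y1,x0:x1]
    cs,_=cv2.findContours(m,cv2.RETR_EXTERNAL,cv2.CHAIN_APPROX_NONE)
    for c in sorted(cs,key=cv2.contourArea)[-3:]:
        P=ray(cal,c[:,0,:],51)[:,:2].astype(np.float32)
        print('grey',cv2.contourArea(c),cv2.boundingRect(c),cv2.minAreaRect(P), np.round(cv2.boxPoints(cv2.minAreaRect(P))).tolist())
E
python3 - <<'E'
from h import *
img=cv2.imread('pics/top0.png');cal=imaging.calibration('top')
top_measure(img,cal)
hsv=cv2.cvtColor(img,cv2.COLOR_BGR2HSV)
for p in [(300,230),(320,230),(285,200),(262,210),(265,245),(230,240),(224,215),(222,260)]: print(p,hsv[p[1],p[0]])
b=cv2.resize(img[165:305,190:335],None,fx=5,fy=4.2,interpolation=cv2.INTER_CUBIC) if 0 else cv2.resize(img[170:300,195:330],None,fx=4.5,fy=4.5,interpolation=cv2.INTER_CUBIC)
cv2.imwrite('pics/crop.png',b)
E
```

```text
grey 804.0 (213, 196, 32, 91) ((479.0675048828125, 313.9915771484375), (182.2906494140625, 21.278093338012695), 16.10359764099121) [[389.0, 299.0], [394.0, 278.0], [570.0, 329.0], [564.0, 349.0]]
grey 1570.5 (246, 201, 32, 64) ((494.48565673828125, 247.75717163085938), (120.7768783569336, 52.09049606323242), 5.848878383636475) [[432.0, 268.0], [437.0, 216.0], [557.0, 228.0], [552.0, 280.0]]
grey 2045.5 (195, 288, 135, 17) ((372.5865783691406, 245.92684936523438), (30.417560577392578, 257.076416015625), 0.0731106698513031) [[357.0, 374.0], [358.0, 117.0], [388.0, 117.0], [388.0, 374.0]]
(300, 230) [ 17 113 201]
(320, 230) [ 14 144 129]
(285, 200) [ 17 113 198]
(262, 210) [120  10 150]
(265, 245) [124  12 168]
(230, 240) [120   7 190]
(224, 215) [120   3 221]
(222, 260) [  0   2 223]
```

View pics/crop.png

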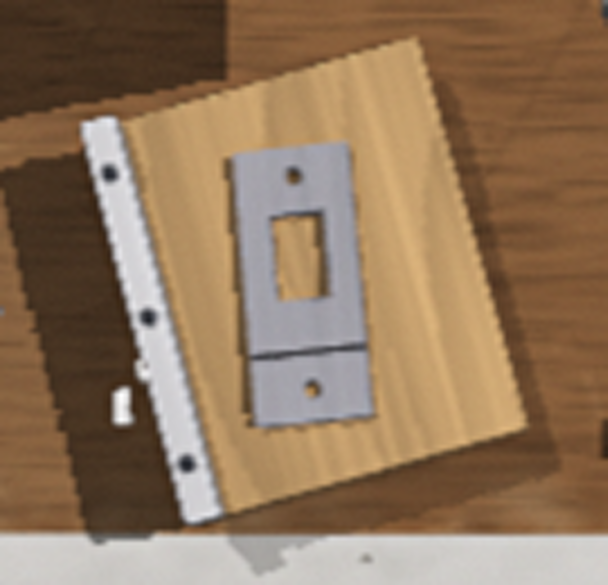

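The enlarged view shows the rail's inner edge running from crop (122, 120) to (220, 512). The right front corner is at (526, 425), the right back corner at (417, 40), and the line at row ~350. The plate measures 120.8 × 52 mm, so I'll fit the board edges next.

```bash
cat >> h.py <<'E'
def wood(img):
    h=cv2.cvtColor(img,cv2.COLOR_BGR2HSV)
    return ((h[...,2]>165)&(h[...,1]>60)).astype(np.uint8)
def edge_line(mask,a,b,cal,z,n=25,half=6,frac=(.12,.88)):
    """sub-pixel mask edge along a-b, scanning across; returns point, direction on plane z"""
    a,b=np.float64(a),np.float64(b);d=(b-a)/np.linalg.norm(b-a);nn=np.array([-d[1],d[0]])
    f=cv2.GaussianBlur(mask.astype(np.float32),(0,0),1);t=np.arange(-half,half,.1);pts=[]
    for u in np.linspace(*frac,n):
        q=(a+u*(b-a)+t[:,None]*nn).astype(np.float32)
        v=cv2.remap(f,q[:,0].copy(),q[:,1].copy(),cv2.INTER_LINEAR)[:,0]-.5
        k=np.where(v[:-1]*v[1:]<=0)[0]
        if len(k): pts.append(q[k[np.argmin(abs(t[k]))]])
    P=ray(cal,pts,z)[:,:2].astype(np.float32)
    vx,vy,x,y=cv2.fitLine(P,cv2.DIST_HUBER,0,.01,.01).ravel()
    r=np.abs((P-[x,y])@[-vy,vx]).mean()
    return np.array([x,y]),np.array([vx,vy])*np.sign(vx if abs(vx)>abs(vy) else vy),r,len(P)
E
python3 - <<'E'
from h import *
img=cv2.imread('pics/top0.png');cal=imaging.calibration('top')
w=wood(img); T=cal['world_to_cam'];print('cam',-T[:3,:3].T@T[:3,3])
FL,FR,BR,BL=(243.9,283.8),(311.9,264.4),(287.7,178.9),(222.1,196.7)
L={k:edge_line(w,a,b,cal,45) for k,(a,b) in dict(rail=(FL,BL),right=(FR,BR),front=(FL,FR),back=(BL,BR)).items()}
for k,v in L.items(): print(k,v[0],np.degrees(np.arctan2(v[1][1],v[1][0])),v[2:])
def X(a,b):
    t=np.linalg.solve(np.c_[L[a][1],-L[b][1]],L[b][0]-L[a][0]);return L[a][0]+t[0]*L[a][1]
c={k:X(*k.split()) for k in('rail front','right front','right back','rail back')};print(c)
v=list(c.values());print([np.linalg.norm(v[i]-v[(i+1)%4]) for i in range(4)],'expect 135 180 135 180')
E
```

```text
cam [388.25362561 106.98045016 894.96601888]
rail [480.3225 302.8994] 15.971248 (np.float32(0.2985854), 25)
right [520.76715 175.8308 ] 16.13756 (np.float32(0.22001389), 25)
front [414.7491  215.99646] 105.76664 (np.float32(0.20042342), 25)
back [585.2687  265.38864] 106.086365 (np.float32(0.19158238), 25)
{'rail front': array([396.9498 , 279.03793], dtype=float32), 'right front': array([433.24008, 150.50523], dtype=float32), 'right back': array([604.13855, 199.95393], dtype=float32), 'rail back': array([567.27484, 327.7854 ], dtype=float32)}
[np.float32(133.55762), np.float32(177.90857), np.float32(133.04065), np.float32(177.16359)] expect 135 180 135 180
```

Emit:
{"op": "apply_moves", "data": {"commands": [[-0.6,0,0,0,9.2],[-0.6,0,0,0,9.2],[-0.6,0,0,0,9.2],[-0.6,0,0,0,9.2],[-0.6,0,0,0,9.2],[-0.6,0,0,0,9.3],[-0.6,-42,27,0,0],[-0.6,-42,27,0,0],[-0.6,-42,27,0,0],[-0.6,-42,27,0,0],[-0.6,-42,27,0,0],[-0.6,-42,27,0,0],[-0.6,-42,27,0,0],[-0.6,-42,27,0,0],[-0.6,-42,27,0,0],[-0.6,0,0,40,0],[-0.6,0,0,40,0],[-0.6,0,0,40,0],[-0.6,0,0,0,0]]}}

```text
time_s: 2.48
eef_pos: [504.8, 200.4, 131.0]
ee_rot: [-0.002, 0.602, 0.798, -0.002]
force: [0.8, 0.6, -0.4]
grip_width: 0.796
grip_force: 0.0
```

```bash
python3 - <<'E'
from h import *
cal=imaging.calibration('wrist');cv2.imwrite('pics/w1.png',imaging.capture('wrist'))
T=cal['world_to_cam'];print('cam',-T[:3,:3].T@T[:3,3],cal['camera_matrix'][0])
s=sense();print(s['eef_pos'],s['force'])
E
```

```text
cam [484.37875746 272.6540668  251.67391735] [360.84292752   0.         324.27083391]
[505.99994064 200.66898441 133.23747911] [ 0.05362294 -0.88190947  0.87061465]
```

View pics/w1.png

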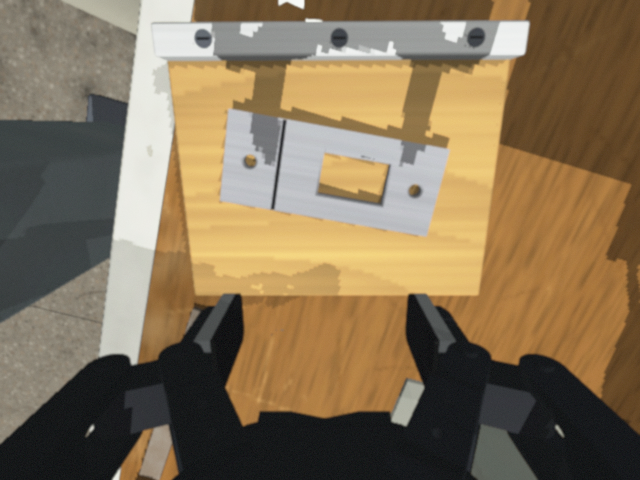

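The wrist view shows the plate at (222–448, 108–235). The rail is at row ~58, the board's right edge at row 295, and the two fingertips at (230, 298) and (418, 298), well placed to span the plate. I'll shift away slightly and descend.

Emit:
{"op": "apply_moves", "data": {"commands": [[-0.6,-8,3,30,0],[-0.6,0,0,24,0],[-0.6,0,0,3,0],[-0.6,0,0,2,0],[-0.6,0,0,0,0]]}}

```text
time_s: 3.15
eef_pos: [511.9, 194.0, 75.5]
ee_rot: [0.001, 0.602, 0.799, 0.001]
force: [0.3, -0.4, 0.6]
grip_width: 0.796
grip_force: 0.0
```

```bash
python3 - <<'E'
from h import *
print(sense()['eef_pos'])
a=imaging.capture('scene')[180:270,210:370];b=imaging.capture('wrist')
cv2.imwrite('pics/s2.png',np.vstack([cv2.resize(a,(640,360),interpolation=cv2.INTER_CUBIC),cv2.resize(b[200:440],(640,240))]))
E
```

```text
[511.8525257  194.02573329  75.54461074]
```

View pics/s2.png

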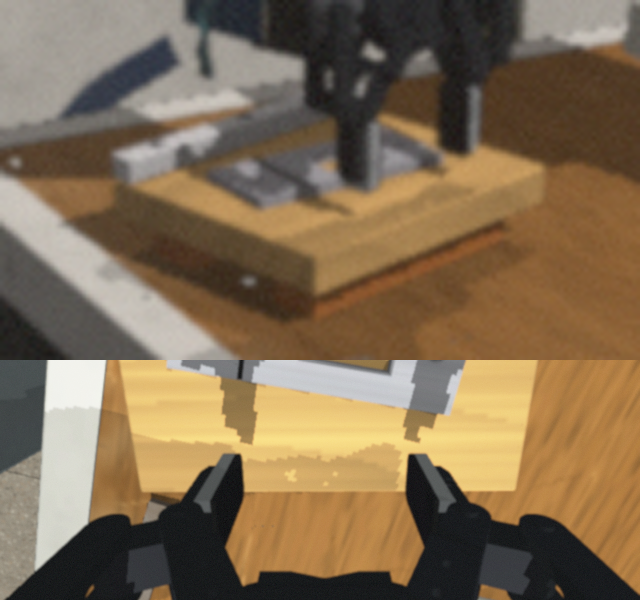

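The tips are over bare wood to the right of the plate and still a little above the board, with a small gap to their shadows. I'll lower further while watching the force.

Emit:
{"op": "apply_moves", "data": {"commands": [[-0.6,0,0,2,0],[-0.6,0,0,2,0],[-0.6,0,0,2,0],[-0.6,0,0,0,0]]}}

```text
time_s: 3.75
eef_pos: [511.2, 193.8, 68.1]
ee_rot: [-0.0, 0.602, 0.798, -0.0]
force: [0.2, 0.3, 0.5]
grip_width: 0.795
grip_force: 0.0
```

Emit:
{"op": "apply_moves", "data": {"commands": [[-0.6,0,0,2,0],[-0.6,0,0,0,0]]}}

```text
time_s: 4.0
eef_pos: [511.2, 193.8, 66.1]
ee_rot: [-0.0, 0.602, 0.799, -0.0]
force: [0.8, 0.2, -0.6]
grip_width: 0.802
grip_force: 0.0
```

Emit:
{"op": "apply_moves", "data": {"commands": [[-0.6,0,0,1,0],[-0.6,0,0,0,0]]}}

```text
time_s: 4.25
eef_pos: [511.2, 193.8, 65.2]
ee_rot: [-0.0, 0.602, 0.799, -0.0]
force: [0.4, -0.0, -0.3]
grip_width: 0.801
grip_force: 0.0
```

Emit:
{"op": "apply_moves", "data": {"commands": [[-0.6,0,0,1.5,0],[-0.6,0,0,1.5,0],[-0.6,0,0,0,0]]}}

```text
time_s: 4.62
eef_pos: [511.2, 193.8, 62.1]
ee_rot: [-0.0, 0.602, 0.798, -0.0]
force: [0.2, 0.7, 0.0]
grip_width: 0.797
grip_force: 0.0
```

Emit:
{"op": "apply_moves", "data": {"commands": [[-0.6,0,0,1,0],[-0.6,0,0,0,0]]}}

```text
time_s: 4.88
eef_pos: [511.2, 193.8, 61.2]
ee_rot: [-0.0, 0.602, 0.799, -0.0]
force: [0.5, -0.3, 0.4]
grip_width: 0.798
grip_force: 0.0
```

Emit:
{"op": "apply_moves", "data": {"commands": [[-0.6,0,0,1,0],[-0.6,0,0,0,0]]}}

```text
time_s: 5.12
eef_pos: [511.2, 193.8, 60.2]
ee_rot: [-0.0, 0.602, 0.799, -0.0]
force: [-0.3, -0.4, 0.5]
grip_width: 0.804
grip_force: 0.0
```

Emit:
{"op": "apply_moves", "data": {"commands": [[-0.6,0,0,1,0],[-0.6,0,0,0,0]]}}

```text
time_s: 5.38
eef_pos: [511.4, 193.8, 59.8]
ee_rot: [0.0, 0.602, 0.799, 0.0]
force: [-2.0, -1.0, 4.9]
grip_width: 0.799
grip_force: 2.8
```

Emit:
{"op": "apply_moves", "data": {"commands": [[-0.6,0,0,-2.3,0],[-0.6,4,0,0,0],[-0.6,4,0,0,0],[-0.6,3,0,0,0],[-0.6,3,0,0,0],[-0.6,3,0,0,0],[-0.6,3,0,0,0],[-0.6,3,0,0,0],[-0.6,3,0,0,0],[-0.6,3,0,0,0],[-0.6,3,0,0,0],[-0.6,3,0,0,0],[-0.6,0,0,0,0]]}}

```text
time_s: 7.0
eef_pos: [501.5, 227.7, 61.6]
ee_rot: [-0.0, 0.602, 0.799, 0.0]
force: [0.3, 0.4, -0.4]
grip_width: 0.801
grip_force: 0.0
```

```bash
python3 - <<'E'
from h import *
s=sense();print(s['eef_pos'],s['force'])
a=imaging.capture('top');cal=imaging.calibration('top');top_measure(a,cal);b=imaging.capture('wrist')
cv2.imwrite('pics/s3.png',np.hstack([cv2.resize(a[170:300,195:330],(405,390),interpolation=cv2.INTER_CUBIC),cv2.resize(b,(390,390))]))
E
```

```text
[501.53083446 227.74210356  61.59596843] [ 0.28171731  0.35496853 -0.41284479]
grey 0.0 (329, 173, 1, 1) ((611.2699584960938, 117.21556854248047), (0.0, 0.0), 0.0) [[611.0, 117.0], [611.0, 117.0], [611.0, 117.0], [611.0, 117.0]]
grey 0.0 (329, 165, 1, 7) ((621.2639770507812, 117.2071304321289), (5.064532160758972e-06, 12.00207805633545), 89.95161437988281) [[615.0, 117.0], [627.0, 117.0], [627.0, 117.0], [615.0, 117.0]]
grey 13251.5 (195, 165, 135, 140) ((490.4146728515625, 249.1541748046875), (273.1876220703125, 256.9068908691406), 1.7748472690582275) [[350.0, 373.0], [358.0, 117.0], [631.0, 125.0], [623.0, 382.0]]
```

View pics/s3.png

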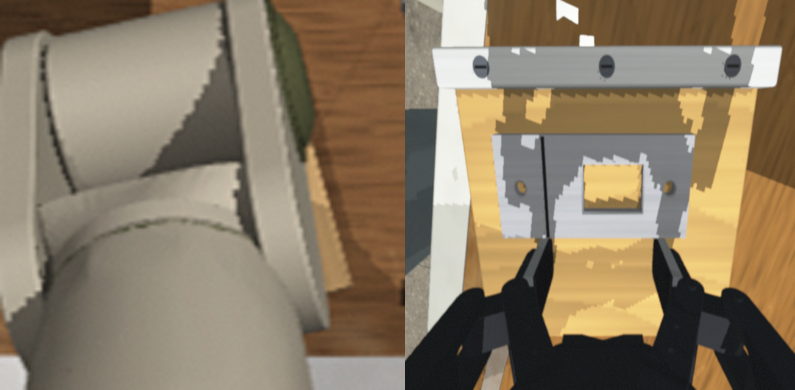

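The arm hides the board from the top camera. In the wrist view the plate now lies parallel to the rail, spanning composite (492–693, 135–238), with both fingers flat on its side. About 17 mm of gap remains.

Emit:
{"op": "apply_moves", "data": {"commands": [[-0.6,3,0,0,0],[-0.6,3,0,0,0],[-0.6,3,0,0,0],[-0.6,3,0,0,0],[-0.6,2,0,0,0],[-0.6,0,0,0,0]]}}

```text
time_s: 7.85
eef_pos: [497.7, 241.1, 61.6]
ee_rot: [-0.0, 0.602, 0.799, 0.0]
force: [-0.0, -0.2, -0.2]
grip_width: 0.796
grip_force: 0.0
```

Emit:
{"op": "apply_moves", "data": {"commands": [[-0.6,1,0,0,0],[-0.6,0,0,0,0]]}}

```text
time_s: 8.1
eef_pos: [497.5, 241.9, 61.6]
ee_rot: [-0.0, 0.602, 0.798, -0.0]
force: [0.4, 0.2, 0.1]
grip_width: 0.798
grip_force: 0.1
```

Emit:
{"op": "apply_moves", "data": {"commands": [[-0.6,1,0,0,0],[-0.6,0,0,0,0]]}}

```text
time_s: 8.35
eef_pos: [497.2, 242.9, 61.6]
ee_rot: [0.0, 0.602, 0.799, 0.0]
force: [0.5, -0.7, -0.5]
grip_width: 0.799
grip_force: 0.3
```

Emit:
{"op": "apply_moves", "data": {"commands": [[-0.6,1,0,0,0],[-0.6,0,0,0,0]]}}

```text
time_s: 8.6
eef_pos: [496.9, 243.9, 61.6]
ee_rot: [-0.0, 0.602, 0.799, 0.0]
force: [0.1, -0.6, 0.1]
grip_width: 0.803
grip_force: 0.2
```

Emit:
{"op": "apply_moves", "data": {"commands": [[-0.6,1,0,0,0],[-0.6,0,0,0,0]]}}

```text
time_s: 8.85
eef_pos: [496.7, 244.9, 61.6]
ee_rot: [-0.0, 0.602, 0.799, 0.0]
force: [-0.5, -1.5, 0.1]
grip_width: 0.8
grip_force: 0.2
```

Emit:
{"op": "apply_moves", "data": {"commands": [[-0.6,1,0,0,0],[-0.6,0,0,0,0]]}}

```text
time_s: 9.1
eef_pos: [496.4, 245.8, 61.6]
ee_rot: [-0.0, 0.602, 0.799, -0.0]
force: [0.7, -0.2, 0.4]
grip_width: 0.8
grip_force: 0.2
```

```bash
cat >> h.py <<'E'
C=np.array([498.4,246.5]);A=np.radians(16.0);EX=np.array([np.cos(A),np.sin(A)]);EY=np.array([-EX[1],EX[0]])
def brd(P): d=np.asarray(P)[...,:2]-C; return np.stack([d@EX,d@EY],-1)
def wrist_pix(lines):
    """edge positions along board-frame scan lines in the wrist picture: grey/dark profile printed"""
    cal=imaging.calibration('wrist');img=imaging.capture('wrist');return img,cal
E
python3 - <<'E'
from h import *
s=sense();print(brd(s['eef_pos']),s['force'])
cal=imaging.calibration('wrist');b=imaging.capture('wrist');cv2.imwrite('pics/w4.png',b)
for p in [(-63,35,51),(57,35,51),(-3,10,51),(-3,60,51),(0,60,45),(0,60,59),(-90,0,45)]:
    w=C+p[0]*EX+p[1]*EY; print(p,proj(cal,[[*w,p[2]]]).round(1))
E
```

```text
[-2.13176004 -0.08486288] [ 0.66179907 -0.16724192  0.375962  ]
(-63, 35, 51) [[165.4 237.2]]
(57, 35, 51) [[481.  237.4]]
(-3, 10, 51) [[323.2 297. ]]
(-3, 60, 51) [[323.1 170.9]]
(0, 60, 45) [[331.2 169. ]]
(0, 60, 59) [[331.9 173.6]]
(-90, 0, 45) [[118.3 311.9]]
```

View pics/w4.png

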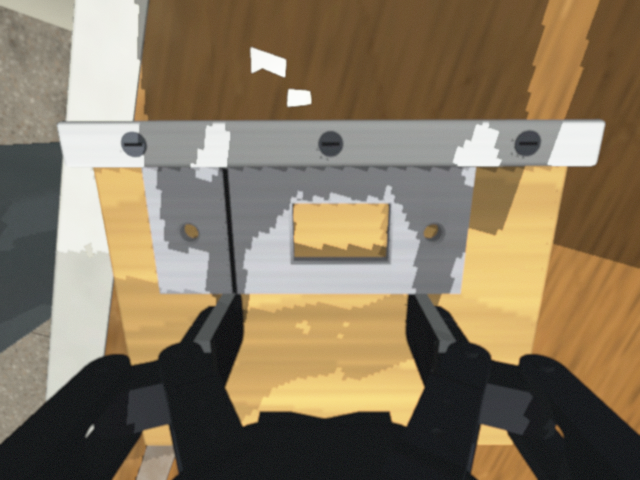

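The plate's upper edge at row ~168 nearly touches the rail edge at row ~166, and it is parallel to it. I'll press on gently until the force shows contact.

Emit:
{"op": "apply_moves", "data": {"commands": [[-0.6,1,0,0,0],[-0.6,0,0,0,0]]}}

```text
time_s: 9.4
eef_pos: [496.2, 246.7, 61.6]
ee_rot: [0.0, 0.602, 0.799, 0.0]
force: [1.4, -0.8, -0.9]
grip_width: 0.8
grip_force: 0.9
```

Emit:
{"op": "apply_moves", "data": {"commands": [[-0.6,0.7,0,0,0],[-0.6,0,0,0,0]]}}

```text
time_s: 9.65
eef_pos: [496.2, 246.8, 61.6]
ee_rot: [0.0, 0.602, 0.799, -0.0]
force: [0.9, -4.7, -0.0]
grip_width: 0.797
grip_force: 2.8
```

Emit:
{"op": "apply_moves", "data": {"commands": [[-0.6,0.7,0,0,0],[-0.6,0,0,0,0]]}}

```text
time_s: 9.9
eef_pos: [496.2, 247.0, 61.6]
ee_rot: [0.001, 0.602, 0.799, -0.001]
force: [2.5, -8.9, 0.7]
grip_width: 0.803
grip_force: 4.6
```

```bash
python3 - <<'E'
from h import *
cal=imaging.calibration('wrist')
b=cv2.imread('pics/w4.png');w=wood(b)
# same pose within 2 mm along y: use w4 pixels with current calib (x along board is unaffected)
print('plate front',brd(ray(cal,[(145,168),(160,293)],51)),'back',brd(ray(cal,[(474,168),(464,293)],51)),'line',brd(ray(cal,[(227,168),(235,293)],51)))
for n,a,c in(('front',(98,185),(128,345)),('back',(562,185),(540,310))):
    p,d,r,k=edge_line(w,a,c,cal,45,frac=(0,1)); print(n,brd(p),np.degrees(np.arctan2(d[1],d[0])),r,k)
E
```

```text
plate front [[-66.83963995  62.1242872 ]
 [-68.00204741  12.83464419]] back [[51.25900263 62.21951175]
 [53.3061171  12.95237597]] line [[-37.39602277  62.14802799]
 [-38.0649325   12.8636987 ]]
front [-89.34919045  22.51636416] 105.849396 0.12013507 25
back [88.83802379 38.80240794] 108.21112 0.21861798 15
```

Emit:
{"op": "apply_moves", "data": {"commands": [[-0.6,-5,0,0,0],[-0.6,-10,0,0,0],[-0.6,0,0,-30,0],[-0.6,0,0,-30,0],[1,0,0,0,0],[1,0,0,0,0],[1,0,0,0,0],[1,0,0,0,0]]}}

```text
time_s: 10.9
eef_pos: [499.6, 233.6, 120.9]
ee_rot: [-0.0, 0.602, 0.799, -0.0]
force: [0.3, -0.5, -1.1]
grip_width: 0.002
grip_force: 0.0
```

Emit:
{"op": "apply_moves", "data": {"commands": [[1,24,40,0,0],[1,25,40,0,0],[1,0,0,30,0],[1,0,0,14,0],[1,0,0,3,0],[1,0,0,0,0]]}}

```text
time_s: 11.65
eef_pos: [563.5, 302.6, 75.3]
ee_rot: [0.0, 0.602, 0.798, 0.0]
force: [-0.1, 0.4, -0.5]
grip_width: 0.001
grip_force: 0.0
```

Emit:
{"op": "apply_moves", "data": {"commands": [[1,0,0,2,0],[1,0,0,0,0]]}}

```text
time_s: 11.9
eef_pos: [563.4, 302.7, 73.0]
ee_rot: [0.0, 0.602, 0.798, 0.0]
force: [-0.1, 0.1, -0.1]
grip_width: -0.003
grip_force: 0.0
```

Emit:
{"op": "apply_moves", "data": {"commands": [[1,0,0,2,0],[1,0,0,0,0]]}}

```text
time_s: 12.15
eef_pos: [563.2, 302.7, 70.5]
ee_rot: [-0.0, 0.602, 0.799, -0.0]
force: [0.6, -0.3, 0.3]
grip_width: -0.001
grip_force: 0.0
```

```bash
python3 - <<'E'
from h import *
s=sense();print(s['eef_pos'],brd(s['eef_pos']),s['force'])
cv2.imwrite('pics/w5.png',imaging.capture('wrist'))
E
```

```text
[563.23731351 302.74704585  70.47956187] [77.82941293 36.19654503] [ 0.57375802 -0.30053053  0.30972332]
```

View pics/w5.png

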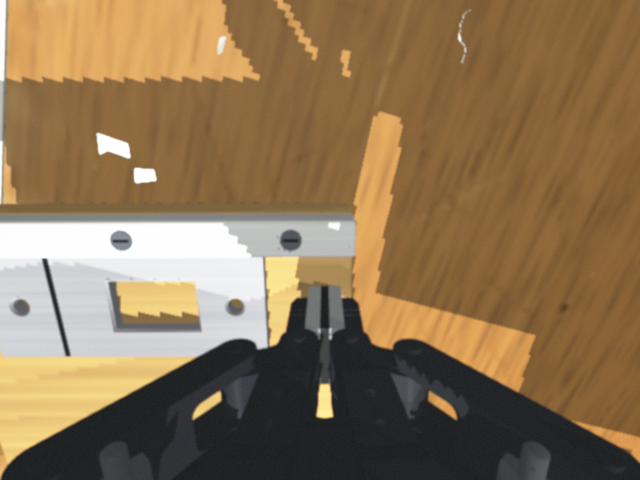

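The shut fingers stand behind the plate's back end (column ~265), clear of the rail (rows 222–258) and over the board (back edge at column ~352). I'll lower by 1 mm and push towards the front, stopping short to measure.

Emit:
{"op": "apply_moves", "data": {"commands": [[1,0,0,1,0],[1,0,-3.5,0,0],[1,0,-3.5,0,0],[1,0,-3.5,0,0],[1,0,-3.5,0,0],[1,0,-3.5,0,0],[1,0,-3.5,0,0],[1,0,-3.5,0,0],[1,0,-3.5,0,0],[1,0,-3.5,0,0],[1,0,-3.5,0,0],[1,0,-3.5,0,0],[1,0,-3.5,0,0],[1,0,-3.5,0,0],[1,0,-3.5,0,0],[1,0,0,0,0]]}}

```text
time_s: 14.2
eef_pos: [515.8, 289.3, 69.6]
ee_rot: [-0.0, 0.602, 0.799, -0.0]
force: [0.0, -0.4, 0.3]
grip_width: -0.001
grip_force: 0.0
```

```bash
python3 - <<'E'
from h import *
s=sense();print(s['eef_pos'],brd(s['eef_pos']),s['force'])
cal=imaging.calibration('wrist');np.save('cal6.npy',cal,allow_pickle=True)
cv2.imwrite('pics/w6.png',imaging.capture('wrist'))
E
```

```text
[515.82198554 289.27259296  69.56839274] [28.53681179 36.31350522] [ 0.02561136 -0.43957923  0.30799908]
```

View pics/w6.png

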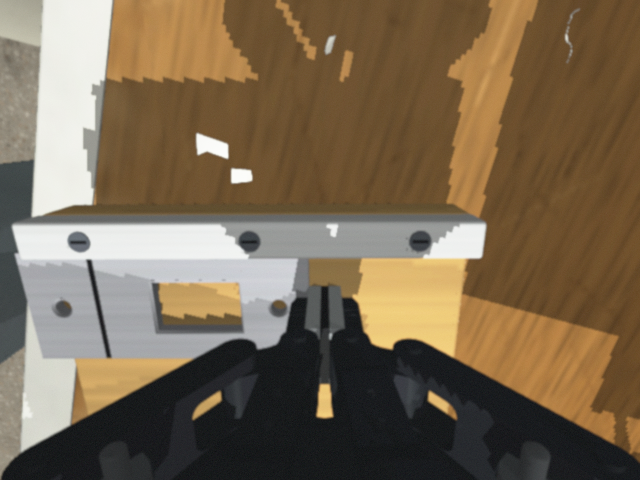

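The plate still lies along the rail, its back end at (308, 262). The line runs from (90, 260) to (108, 357), and the front edge of the board shows at about (75, 360).

```bash
cat >> h.py <<'E'
def line_now(b,cal,rows,c0,c1):
    """dark line: darkest column near c0..c1 (ends of guess) along rows -> board points at z=51"""
    g=cv2.cvtColor(b,cv2.COLOR_BGR2GRAY).astype(float);pts=[]
    for u,r in zip(np.linspace(0,1,len(rows)),rows):
        m=int(round(c0+u*(c1-c0)));s=g[r,m-6:m+7];w=np.clip(np.median(s)-s-25,0,None)
        if w.sum()>0: pts.append(((w*np.arange(m-6,m+7)).sum()/w.sum(),r))
    P=brd(ray(cal,pts,51));f=np.polyfit(P[:,1],P[:,0],1)
    return P[:,0].mean(),P[:,1].mean(),np.degrees(np.arctan(-f[0])),len(pts)
E
python3 - <<'E'
from h import *
b=cv2.imread('pics/w6.png');cal=np.load('cal6.npy',allow_pickle=True).item()
print('line',line_now(b,cal,range(268,353,4),91.5,107))
w=wood(b)
p,d,r,k=edge_line(w,(74,365),(72,415),cal,45,frac=(0,1));print('edge',brd(p),np.degrees(np.arctan2(d[1],d[0])),r,k)
print('near side',brd(ray(cal,[(45,357),(200,357)],51)),'back',brd(ray(cal,[(308,262)],51)),'rail front/back end top',brd(ray(cal,[(18,258),(484,258)],59)))
print([list(map(int,np.where(np.diff(w[r,20:150].astype(int)))[0]+20)) for r in(362,370,380,395,410)])
E
```

```text
line (np.float64(-68.85811542204524), np.float64(35.894444376770416), np.float64(0.24226106034607214), 22)
edge [-89.25950562  -0.16378714] 104.93513 0.11031497 8
near side [[-97.35076666  12.62787631]
 [-27.69936648  12.70827711]] back [[21.36863799 58.29102904]] rail front/back end top [[-90.55575532  62.90626215]
 [ 89.86377582  63.05235032]]
[[75], [77], [78], [82, 124], [83, 84, 85, 95]]
```

The line is about 20.5 mm behind the edge, the tilt is about 0.2°, and the plate is flush with the rail. I'll push 20.5 mm more.

Emit:
{"op": "apply_moves", "data": {"commands": [[1,0,-3,0,0],[1,0,-3,0,0],[1,0,-3,0,0],[1,0,-3,0,0],[1,0,-3,0,0],[1,0,-3,0,0],[1,0,-2,0,0],[1,0,-0.5,0,0],[1,0,0,0,0]]}}

```text
time_s: 15.38
eef_pos: [496.4, 283.6, 69.6]
ee_rot: [-0.0, 0.602, 0.799, -0.0]
force: [-0.4, -0.2, 0.3]
grip_width: 0.003
grip_force: 0.0
```

Emit:
{"op": "apply_moves", "data": {"commands": [[1,0,8,0,0],[1,0,8,0,0],[1,0,0,-30,0],[1,0,0,-40,0],[1,0,0,-40,0],[1,0,-20,0,0],[1,0,-20,0,0],[1,0,0,0,0]]}}

```text
time_s: 16.38
eef_pos: [473.2, 277.1, 179.9]
ee_rot: [-0.0, 0.602, 0.799, 0.0]
force: [0.3, 1.7, 0.4]
grip_width: 0.001
grip_force: 0.0
```

```bash
python3 - <<'E'
from h import *
s=sense();print(s['eef_pos'],brd(s['eef_pos']),s['force'],s['time_s'])
cal=imaging.calibration('wrist');np.save('cal7.npy',cal,allow_pickle=True)
cv2.imwrite('pics/w7.png',imaging.capture('wrist'))
for p in [(-90,10,51),(-90,60,51),(-90,0,45)]: print(p,proj(cal,[[*(C+p[0]*EX+p[1]*EY),p[2]]]).round(1))
E
```

```text
[473.24275635 277.08273503 179.88423033] [-15.75295047  36.33228786] [0.25525205 1.72727623 0.38037349] 16.375
(-90, 10, 51) [[225.  269.8]]
(-90, 60, 51) [[219.4 203.6]]
(-90, 0, 45) [[228.1 278.9]]
```

View pics/w7.png

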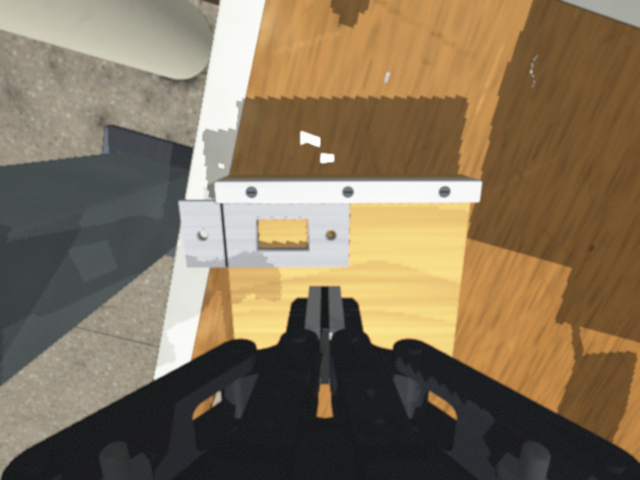

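The plate is flush with the rail and overhangs the front edge, its front end at column ~181. The line runs from (223, 204) to (227, 266), beside the board's front edge at about (231, 275). I'll measure this precisely.

```bash
python3 - <<'E'
from h import *
b=cv2.imread('pics/w7.png');cal=np.load('cal7.npy',allow_pickle=True).item();w=wood(b)
print('line',line_now(b,cal,range(208,264,3),223.5,226.5))
p,d,r,k=edge_line(w,(230,271),(233,330),cal,45,frac=(0,1));print('edge',brd(p),np.degrees(np.arctan2(d[1],d[0])),r,k)
p,d,r,k=edge_line(w,(468,208),(458,330),cal,45,frac=(0,1));print('backedge',brd(p),np.degrees(np.arctan2(d[1],d[0])),r,k)
print('ends',brd(ray(cal,[(180,203),(187,267),(350,204),(349,267)],51)),'rail ends top',brd(ray(cal,[(217,203),(480,203)],59)))
E
```

```text
line (np.float64(-88.75088185914831), np.float64(36.80288692698095), np.float64(0.24098345891145995), 19)
edge [-90.79484832 -19.7239644 ] 107.24375 0.5382835 15
backedge [90.06731138 44.046033  ] 105.79485 0.5548503 7
ends [[-117.62578395   60.42156769]
 [-118.02592093   12.18442786]
 [   1.85827938   59.78853228]
 [   2.13355755   12.27393295]] rail ends top [[-89.20223333  62.07531383]
 [ 89.67038806  62.19738961]]
```

The line is within about 1–2 mm of the edge. I'll clear the arm and cross-check with the top camera.

Emit:
{"op": "apply_moves", "data": {"commands": [[1,0,0,-40,0],[1,0,0,-30,0],[1,40,-27,0,0],[1,40,-27,0,0],[1,40,-27,0,0],[1,40,-27,0,0],[1,40,-27,0,0],[1,40,-27,0,0],[1,40,-27,0,0],[1,0,0,0,0]]}}

```text
time_s: 17.68
eef_pos: [213.1, 496.2, 249.5]
ee_rot: [-0.0, 0.6, 0.8, 0.0]
force: [0.6, -0.2, 0.2]
grip_width: 0.001
grip_force: 0.0
```

```bash
python3 - <<'E'
from h import *
print(sense()['eef_pos'],sense()['force'])
a=imaging.capture('top');cv2.imwrite('pics/t8.png',a);cal=imaging.calibration('top')
h=cv2.cvtColor(a,cv2.COLOR_BGR2HSV);w=wood(a)
for n,p in dict(backend=(-2,35,51),line=(-90,35,51),wood=(0,-40,45),FR=(-90,-75,45),FM=(-90,8,45)).items():
    q=proj(cal,[[*(C+p[0]*EX+p[1]*EY),p[2]]])[0]; print(n,q.round(1),h[int(q[1]),int(q[0])])
# front edge (exposed part) and plate sides/back end, board frame from the top camera
FLv=proj(cal,[[*(C-90*EX+8*EY),45],[*(C-90*EX-75*EY),45],[*(C+0*EX+58*EY),51],[*(C+0*EX+12*EY),51],[*(C-80*EX+10*EY),51],[*(C-5*EX+10*EY),51]])
for n,i,z in(('front',0,45),('plateback',2,51),('plateside',4,51)):
    p,d,r,k=edge_line(w,FLv[i],FLv[i+1],cal,z); print(n,brd(p),np.degrees(np.arctan2(d[1],d[0])),r,k)
q=[proj(cal,[[*(C-90*EX+y*EY),51]])[0] for y in(54,16)]; g=cv2.cvtColor(a,cv2.COLOR_BGR2GRAY)
pts=[]
for u in np.linspace(0,1,15):
    for_x=np.arange(-97,-79,.25);y=54-38*u
    P=np.array([[*(C+x*EX+y*EY),51] for x in for_x]);px=proj(cal,P).astype(np.float32)
    v=cv2.remap(g,px[:,0].copy(),px[:,1].copy(),cv2.INTER_CUBIC).ravel();pts.append((round(float(for_x[v.argmin()]),1),int(v.min()),int(np.median(v))))
print(pts)
E
```

```text
[213.07333023 496.15247867 249.45348355] [ 0.59924568 -0.17422197  0.15329801]
backend [245.1 236.5] [127  14 164]
line [256.9 280.4] [128  14  74]
wood [282.5 225.3] [ 16 113 203]
FR [312.3 264.7] [ 16 128 129]
FM [270.9 276.6] [ 16 120 151]
front [-88.88128661 -37.1738049 ] 105.73228 0.1995098 25
plateback [ 1.60767204 35.61001256] 106.71996 0.16190393 25
plateside [-38.63376229   9.0755211 ] 17.106783 0.27967012 25
[(-88.2, 84, 161), (-88.5, 59, 161), (-88.8, 70, 163), (-88.2, 76, 163), (-88.8, 80, 162), (-88.2, 86, 163), (-88.5, 67, 165), (-88.5, 80, 162), (-88.2, 69, 160), (-88.5, 76, 158), (-88.2, 85, 160), (-88.2, 69, 164), (-88.5, 75, 164), (-88.2, 72, 161), (-88.5, 79, 161)]
```

The top camera puts the line 0.5–1.5 mm from the edge, the plate's y at about 34.5 mm, and the tilt at no more than 0.02 rad. Everything is within limits.

```bash
python3 -c "
from rig import ctrl;print(ctrl.finish_job())"
```

```text
the job is handed in; nothing more can be done
None
```

The job is handed in, though it returned no verdict: the plate lies flat against the rail (tilt about 0.02 rad) with its scribed line within about 2 mm of the front edge, and the hand is clear.

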